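Release the cold chest's lid stay and lower the lid

TASK

Close the cold chest on its racks: lift the orange grip at the knee of the locked lid stay until the stay folds and brings the lid down about a third of the way, then let go of it, so that the lid stands there by itself on its stiff hinge. Then take the lid by its steel bow handle and lower it gently in hand until it is fully shut. Leave the racks and the other things on the bench where they are.

Things in the scene. Friction and masses are not known exactly. Their poses are not given: they have to be found in the camera images.
- chest: Fixed white insulated cold chest, 200 (x) x 270 (y) x 120 mm high, open on top, with a 25 mm thick blue lid that stands open along its far edge. Origin: centre of its underside on the bench. x points from its front to its hinge edge, y to its left, z up. The lid stay is outside its right (-y) side.
- hinge (a point): Middle of the lid's hinge axis, on the chest's far top edge (100 mm along chest x, 120 mm up). The axis runs along the chest's y.
- lid (a joint): Lid angle in rad, lowered from its stand: 0 standing open (88 degrees above level) on the locked stay, 1.536 fully shut. The hinge is stiff: without support the lid stays where it is left up to about 0.65, beyond that it may fall shut. The lid with handle weighs about 0.55 kg.
- handle (a point): Steel bow handle on the lid's front edge. This point: middle of its grip bar, a round bar 12 mm thick along the chest's y, 98 mm clear between its two legs, 36 mm clear of the lid's edge. It swings about the hinge axis at 242 mm (12 mm above the hinge when shut). The bar may turn in the fingers.
- stay_pivot (a point): Lower pivot of the lid stay, on the chest's right side, 60 mm below the rim. The stay's lower link (118 mm) swings about this point, axis along the chest's y.
- knee_grip (a point): Middle of the orange grip at the stay's knee: a round sleeve 14 mm thick and 52 mm long, lying along the chest's y and sticking out from the stay to the right; its middle is 47 mm outside the lid's edge and at the start 149 mm above the bench. Lifting it swings it about stay_pivot, up and towards the chest's front, and the lid comes down with it: swung by 0.8 rad about the pivot, the lid is at about 0.5. It takes under 6 N.
- knee (a joint): Fold of the stay's knee in rad: 0 locked against its stop, straight at 0.14; beyond that the stay folds and no longer blocks the lid (about 1.3 at lid 0.5, 2.6 shut).
- rack0_mid (a point): Black strip rack of eight white-capped tubes, 22 x 128 x 58 mm, loose in the chest nearest its front; this point is its centre.
- rack1_mid (a point): The same kind of rack, second from the chest's front; its centre.
- rack2_mid (a point): The same kind of rack, nearest the chest's hinge; its centre.
- bench_rack_mid (a point): A rack of the same kind standing on the bench, a bystander; its centre.
- cryobox_mid (a point): White tube box with blue lid, 136 x 136 x 52 mm, a bystander; its centre.
- reagent_mid (a point): White bottle, 60 mm wide, 110 mm high, a bystander; its centre.
- timer_mid (a point): White bench timer, 50 x 65 x 22 mm, a bystander; its centre.
- marker_mid (a point): Black and blue marker pen, 138 mm long, 13 mm thick, a bystander; its centre.
- scanner_mid (a point): White handheld code reader with black handle lying on the bench, 172 x 58 x 34 mm, a bystander; its centre.

How it is judged:
By the outcome, as a careful person would: the job done as asked, in the order asked, and still so for the second after the job is handed in, with the robot touching nothing.
It also fails if it takes over 54 s, if anything falls off the work surface, if the arm or the gripper's body presses on something with over 40 N, if the wrist force passes 120 N, or if a joint passes its speed limit or range.

ROBOT

A 6-joint arm with a two-finger parallel gripper is mounted at the origin on the work surface. World frame = base frame: x ahead of the robot, y to its left, z up, the work surface at z = 0. Lengths are in m, angles in rad, forces in N, time in s.
With the tool pointing down it reaches from about 0.35 to 0.875 m from the base axis. Payload 15.5 kg.
Tool frame: the origin (TCP) lies on the front face of the gripper's body, between the roots of the fingers; the fingertips stand 73 mm ahead of it and the grasp point (between the pads) lies 54 mm ahead of it; z points along the fingers, x is the direction in which the jaws open and shut, and the axes are right-handed (so a half turn about z gives the same grasp; the last joint's range is limited). The gripper opens to 85 mm and grips with 20 to 120 N. Pads are 22 mm wide; open, the fingers measure 114 mm over their backs; the gripper's body (76 mm by 85 mm) begins 54 mm behind the grasp point. The pads swing forward as they close: fully open they stand 13 mm farther back than shut.
Start: joints at [1.077, 0.494, 1.345, -0, 1.302, -0.096], TCP at [0.243, 0.576, 0.304] pointing down, gripper open.
Joint ranges: [-2.91, 2.91], [-0.82, 2.16], [0.22, 2.67], [-1.22, 4.37], [0.12, 2.79], [-3.08, 3.08]. Speed limits (rad/s): [1.89, 1.89, 2.57, 3.01, 3.01, 3.01].

INTERFACE

Orientations are given as a rotation vector (axis times angle).
In Python, from plant import env gives the robot as it stands. The module is installed in compiled form; this text tells all that it offers. Calls block until the motion is done:
- env.goto(position, orientation): joint-space move of the TCP to a pose.
- env.move_straight(position, max_speed=0.15, rot=None): straight line of the TCP; rot=None keeps the orientation; max_speed is the mean speed in m/s.
- env.move_j(angles): joint-space move.
- env.command_gripper(opening, grip_force=None): finger opening in m; grip_force is the grip in N (None keeps the last); returns when the fingers have stopped.
- env.pause(seconds).
- env.solve_ik(position, orientation): joint angles nearest the present ones, or None.
- env.state(): the state.
- env.read_camera(name): name is "side" or "top" or "wrist"; returns a dict with "image" (480x640x3 uint8, blue, green, red), "fx", "fy", "cx", "cy" (pixels), "R" (3x3) and "t" (3): a world point X has camera coordinates R X + t; the wrist camera has in their place "tool_from_camera" (4x4, takes a point from camera to tool coordinates, whose origin is the TCP and whose axes are the tool frame's). Camera axes: x right, y down, z forward; pixel columns grow to the right and rows downward; lengths in m; the calibration is good to about 2 mm. The wrist camera is an equidistant fisheye: a pixel r from the principal point sees the ray r / f radians off the axis. A picture is of the moment at which its call begins: read the wrist's pose just before it. There is no depth.
A pose or a line that the arm cannot do raises env.PlanningError and nothing moves.
- env.sign_off(): hands the job in, once; it reports no verdict.
Trained networks look in the newest picture that a camera, given by its name, has taken for a name from the list of things; names that differ only in an ending like _2 or _b are one class to them, and where a whole thing is asked for, a point or a joint stands for the part that bears it (a point fixed in the world has none). Each returns a list of dicts, best first, with "p" (0 to 1); they miss things now and then, are a little off and sometimes report something else, mostly with a low value. They report only what shows in the picture. A call takes as long as a camera call.
- env.spot_in(camera, name): "location" ([x, y, z] in m, in world coordinates, good to about 4 mm: the middle of the surface that is visible of it).
- env.place_of(camera, name): "location" ([x, y, z] in m, in world coordinates, good to about 4 mm: a listed point, or the origin of a listed thing).
The state is a dict: "time": time; "joint_pos": joint angles; "qvel": joint speeds; "tau": joint torques, N m; "ee_pos": TCP position; "ee_rot": TCP orientation; "force": force on the tool from outside, world axes, zero at the start; "torque": the same for the moment, N m; "width": finger opening in m.
Only numpy, scipy, OpenCV 4.12 (cv2) and the standard library are available. Lean on these libraries where they do the work, as an engineer would, in place of code of your own. Each camera call takes 0.05 s, during which the arm holds its last target. There are 200 camera calls.

## Working session

There is one attempt and no reset: what is moved stays moved. The work goes in short steps, each a Python script; the robot and the scene stay as the last script left them, time stands still between calls to the robot, and variables do not carry over. Pictures are saved under pics/ and viewed, about 8 in all and at most 12, crops included, and the job is handed in when it is done.

```bash
mkdir -p pics; python3 - <<'E'
from plant import env
import cv2,numpy as np
for c in ("side","top"):
    r=env.read_camera(c); cv2.imwrite(f"pics/{c}0.png",r["image"])
    print(c,np.round(r["R"],3).tolist(),np.round(r["t"],3))
    for n in ("chest","hinge","handle","stay_pivot","knee_grip","cryobox_mid","reagent_mid","bench_rack_mid","scanner_mid","timer_mid","marker_mid"):
        print(n,[(np.round(d["location"],3).tolist(),round(d["p"],2)) for d in env.place_of(c,n)[:2]])
s=env.state();print(s["time"],s["ee_pos"],s["ee_rot"],s["force"])
E
```

```text
side [[0.799, -0.601, 0.021], [-0.349, -0.492, -0.797], [0.49, 0.629, -0.603]] [-0.422  0.397  1.613]
chest [([0.624, 0.174, 0.001], 0.67)]
hinge [([0.719, 0.16, 0.119], 0.64)]
handle [([0.726, 0.16, 0.363], 0.97), ([0.661, 0.154, 0.066], 0.62)]
stay_pivot [([0.58, 0.033, 0.061], 0.58)]
knee_grip [([0.654, -0.02, 0.149], 0.64)]
cryobox_mid [([0.625, 0.5, 0.028], 0.58), ([0.614, 0.18, 0.067], 0.43)]
reagent_mid [([0.664, -0.43, 0.054], 0.83)]
bench_rack_mid [([0.496, -0.438, 0.024], 0.9), ([0.726, 0.162, 0.366], 0.67)]
scanner_mid [([0.627, 0.173, 0.0], 0.59), ([0.386, 0.45, 0.013], 0.56)]
timer_mid [([0.402, -0.414, 0.008], 0.8), ([0.723, 0.16, 0.118], 0.32)]
marker_mid [([0.394, 0.036, 0.007], 0.61), ([0.623, 0.5, 0.027], 0.39)]
top [[0.041, -0.999, 0.003], [-0.978, -0.041, -0.206], [0.206, 0.005, -0.979]] [0.011 0.587 1.297]
chest [([0.619, 0.173, 0.004], 0.97), ([0.66, 0.154, 0.069], 0.24)]
hinge [([0.724, 0.16, 0.115], 0.96), ([0.73, 0.157, 0.36], 0.19)]
handle [([0.725, 0.158, 0.363], 0.74)]
stay_pivot [([0.581, 0.029, 0.06], 0.8)]
knee_grip [([0.654, -0.017, 0.149], 0.55), ([0.73, 0.158, 0.361], 0.29)]
cryobox_mid [([0.626, 0.497, 0.026], 0.95)]
reagent_mid [([0.658, -0.433, 0.05], 0.92)]
bench_rack_mid [([0.491, -0.438, 0.029], 0.71)]
scanner_mid [([0.389, 0.452, 0.017], 0.71)]
timer_mid [([0.398, -0.414, 0.014], 0.57), ([0.723, 0.162, 0.115], 0.56)]
marker_mid [([0.39, 0.039, 0.006], 0.8), ([0.389, 0.452, 0.014], 0.38)]
1.2 [0.24270596 0.57594742 0.30387823] [-2.61746435e+00 -1.73733814e+00  4.00007323e-05] [-0.15741265  0.485557   -0.19780333]
```

View pics/side0.png

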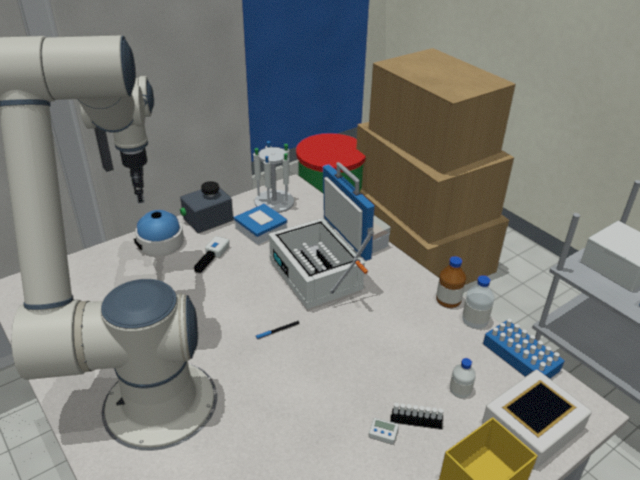

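View pics/top0.png

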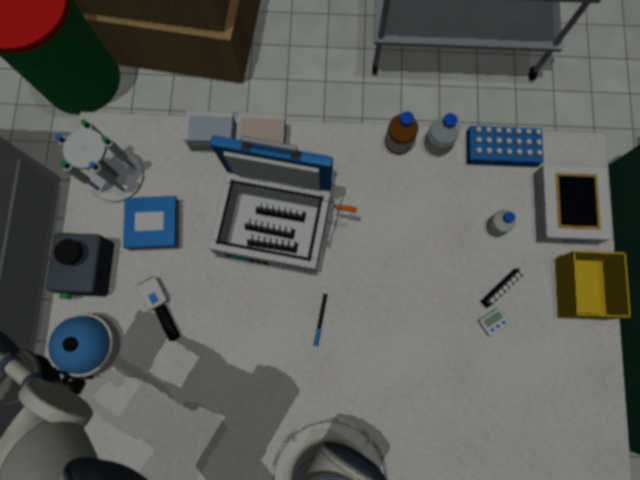

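The chest sits around (0.62, 0.17) with a yaw of about -0.13. In the side picture the lid stands open, with the handle at (347,175) and the orange knee grip at (361,266). In the top picture the grip is at (345,208). The networks agree with both pictures. Next I fit the chest frame and plan the pose feasibility.

```bash
cat > h.py <<'E'
from plant import env
import numpy as np, cv2
from scipy.spatial.transform import Rotation as Ro
from scipy.optimize import least_squares
obs=[((0,0),(.624,.174)),((0,0),(.619,.173)),((.1,0),(.719,.16)),((.1,0),(.724,.16)),((.1035,0),(.726,.16)),((.1035,0),(.725,.158)),
     ((.058,-.182),(.654,-.0185))]
f=lambda p:np.concatenate([np.array(p[:2])+[np.cos(p[2])*a[0]-np.sin(p[2])*a[1],np.sin(p[2])*a[0]+np.cos(p[2])*a[1]]-np.array(b) for a,b in obs])
P=least_squares(f,[.62,.17,-.12]).x
C=Ro.from_euler('z',P[2]); c0=np.array([P[0],P[1],0])
W=lambda v:c0+C.apply(v)             # chest -> world
inv=lambda w:C.inv().apply(np.asarray(w)-c0)
def pose(point,zc,xc,back=.054):
    """point in chest frame, tool z and x in chest frame -> TCP pos, rotvec (world)"""
    z=np.array(zc)/np.linalg.norm(zc); x=np.array(xc)-np.dot(xc,z)*z; x/=np.linalg.norm(x)
    R=C*Ro.from_matrix(np.c_[x,np.cross(z,x),z])
    return W(np.array(point)-back*z), R.as_rotvec()
def knee(point,alpha,phi,s=1,back=.054):   # alpha: tool turned with link about chest -y
    A=Ro.from_rotvec([0,-alpha,0])
    return pose(point,A.apply([0,np.sin(phi),-np.cos(phi)]),A.apply([s,0,0]),back)
def hand(th,tilt,s=1,back=.054):           # tilt: 0 down, forward positive
    a=1.5855-th; p=np.array([.1,0,.12])+.242*np.array([-np.cos(a),0,np.sin(a)])
    return pose(p,[np.sin(tilt),0,-np.cos(tilt)],[s*np.cos(tilt),0,s*np.sin(tilt)],back)
E
python3 - <<'E'
from h import *
print(P,np.round(f(P)*1e3,1)); g=inv([.654,-.0185,.149]); pv=inv([.5805,.031,.06]); print(g,pv,np.hypot(*(g-pv)[[0,2]]))
for phi in (.6,.8,1.0):
  for s in (1,-1):
    for al in (-.4,0,.4):
      q=env.solve_ik(*knee([pv[0]+.118*np.cos(1.25+al),-.188,.06+.118*np.sin(1.25+al)],al,phi,s)); print(phi,s,al,None if q is None else np.round(q,2))
for th in (.5,1.0,1.536):
  for tl in (0,.3,.5,.7,.9):
    for s in (1,-1):
      q=env.solve_ik(*hand(th,tl,s)); print(th,tl,s,None if q is None else np.round(q,2))
E
```

```text
[ 0.62219071  0.17293119 -0.13749976] [-1.8 -1.1  3.2 -0.1  2.2 -0.8 -2.8 -0.8 -1.3 -1.3 -0.3  0.7  0.7  3.2]
[ 0.05774795 -0.18526442  0.149     ] [-0.02184315 -0.14630603  0.06      ] 0.11939741946888223
0.6 1 -0.4 [-0.36  0.85  1.12  0.5   1.67 -0.18]
0.6 1 0 [-0.41  0.63  1.5   0.61  1.26 -0.54]
0.6 1 0.4 [-0.5   0.51  1.88  0.96  0.9  -1.16]
0.6 -1 -0.4 [-0.36  0.85  1.12  0.5   1.67  2.96]
0.6 -1 0 [-0.41  0.63  1.5   0.61  1.26  2.6 ]
0.6 -1 0.4 [-0.5   0.51  1.88  0.96  0.9   1.98]
0.8 1 -0.4 [-0.43  0.89  1.16  0.66  1.69 -0.25]
0.8 1 0 [-0.49  0.7   1.5   0.76  1.36 -0.68]
0.8 1 0.4 [-0.58  0.6   1.83  1.03  1.11 -1.29]
0.8 -1 -0.4 [-0.43  0.89  1.16  0.66  1.69  2.89]
0.8 -1 0 [-0.49  0.7   1.5   0.76  1.36  2.46]
0.8 -1 0.4 [-0.58  0.6   1.83  1.03  1.11  1.85]
1.0 1 -0.4 [-0.49  0.93  1.21  0.81  1.71 -0.32]
1.0 1 0 [-0.55  0.78  1.49  0.89  1.48 -0.79]
1.0 1 0.4 [-0.63  0.71  1.78  1.06  1.31 -1.37]
1.0 -1 -0.4 [-0.49  0.93  1.21  0.81  1.71  2.82]
1.0 -1 0 [-0.55  0.78  1.49  0.89  1.48  2.35]
1.0 -1 0.4 [-0.63  0.71  1.78  1.06  1.31  1.77]
0.5 0 1 [ 0.19  0.44  1.2  
[... 657 characters left out ...]
.37  0.26  1.86 -0.41  0.62  0.8 ]
1.0 0.5 -1 [ 0.37  0.26  1.86 -0.41  0.62 -2.34]
1.0 0.7 1 [ 0.44  0.27  1.99 -0.96  0.44  1.37]
1.0 0.7 -1 [ 0.44  0.27  1.99 -0.96  0.44 -1.77]
1.0 0.9 1 None
1.0 0.9 -1 None
1.536 0 1 [ 0.26  0.5   1.74 -0.    0.9   0.4 ]
1.536 0 -1 [ 0.26  0.5   1.74 -0.    0.9  -2.74]
1.536 0.3 1 [ 0.35  0.45  1.94 -0.29  0.51  0.72]
1.536 0.3 -1 [ 0.35  0.45  1.94 -0.29  0.51 -2.42]
1.536 0.5 1 [ 0.42  0.46  2.07 -0.97  0.31  1.45]
1.536 0.5 -1 [ 0.42  0.46  2.07 -0.97  0.31 -1.7 ]
1.536 0.7 1 [0.5  0.53 2.19 4.33 0.43 2.5 ]
1.536 0.7 -1 [ 0.5   0.53  2.19  4.33  0.43 -0.64]
1.536 0.9 1 [0.58 0.66 2.29 3.98 0.77 2.96]
1.536 0.9 -1 [ 0.58  0.66  2.29  3.98  0.77 -0.18]
```

```bash
python3 - <<'E'
from h import *
env.goto([.40,.15,.42],Ro.from_euler('x',np.pi).as_rotvec())
g=[.058,-.191,.149]
env.goto(*knee(g,-.4,.8,1,.054+.12))
env.command_gripper(.055,25)
s=env.state(); r=env.read_camera("wrist"); cv2.imwrite("pics/w1.png",r["image"])
for c in("wrist","side","top"):
    if c!="wrist": env.read_camera(c)
    for n in("knee_grip","stay_pivot","hinge","handle"):
        print(c,n,[(np.round(inv(d["location"]),4).tolist(),round(d["p"],2)) for d in env.place_of(c,n)[:2]])
print(s["time"],s["ee_pos"],s["force"])
# project expected grip axis into wrist image
T=r["tool_from_camera"]; Rt=Ro.from_rotvec(s["ee_rot"])
for y in(-.161,-.187,-.213):
    t=Rt.inv().apply(W([.058,y,.149])-s["ee_pos"]); c=np.linalg.inv(T)@np.r_[t,1]
    a=np.arctan2(np.hypot(*c[:2]),c[2]); u=c[:2]/np.hypot(*c[:2])*a
    print("px",r["cx"]+r["fx"]*u[0],r["cy"]+r["fy"]*u[1])
E
```

```text
wrist knee_grip [([0.0553, -0.1833, 0.1522], 0.78)]
wrist stay_pivot [([-0.0195, -0.1442, 0.0621], 0.76), ([-0.0067, 0.0073, 0.068], 0.63)]
wrist hinge []
wrist handle []
side knee_grip [([0.0547, -0.1807, 0.1486], 0.85), ([-0.0393, 0.3242, 0.0283], 0.68)]
side stay_pivot [([-0.0194, -0.1453, 0.0605], 0.85)]
side hinge [([0.1027, -0.0006, 0.1183], 0.81), ([-0.0445, -0.622, 0.0297], 0.6)]
side handle []
top knee_grip []
top stay_pivot [([-0.0229, -0.1439, 0.0566], 0.85)]
top hinge [([0.1008, 0.0015, 0.1183], 0.74), ([-0.0055, 0.0076, 0.0668], 0.23)]
top handle [([0.106, 0.0021, 0.3599], 0.66)]
4.8167 [ 0.68314075 -0.15393984  0.26102083] [-0.27481204  0.08535017 -0.08852497]
px 321.12703819571794 199.2256907985943
px 321.12030090081123 230.5950521053406
px 321.11083815615154 265.04703248954775
```

View pics/w1.png

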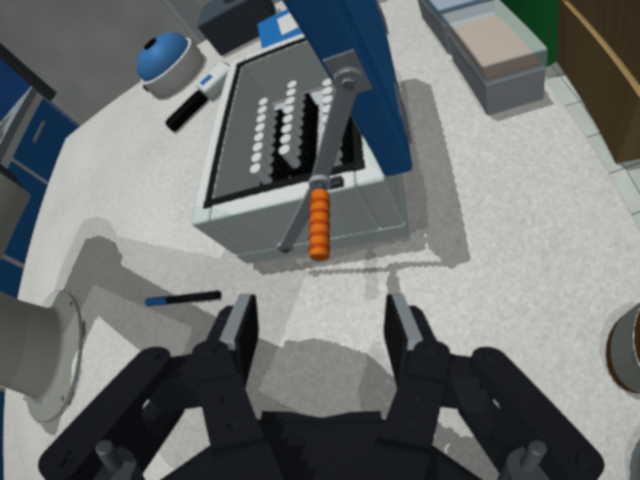

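The wrist view shows the orange sleeve at column 319, rows 190–260. My projection put it at column 321, rows 199–265, so it agrees within about 3 mm. I'll use a grip centre of y = -0.186, then grip and swing.

```bash
python3 - <<'E'
from h import *
g=np.array([.0565,-.186,.149]); pv=np.array([-.0215,-.186,.060]); d=(g-pv)[[0,2]]; a0=np.arctan2(d[1],d[0]); r=np.hypot(*d); print(a0,r)
p,R=knee(g,-.4,.8); env.move_straight(p,.1,R)
print("at",env.state()["force"]); env.command_gripper(0.0,25); s=env.state(); print("grip",s["width"],s["force"])
for i in range(1,9):
    a=a0+.1*i; p,R=knee(pv+[r*np.cos(a),0,r*np.sin(a)],-.4+.1*i,.8)
    env.move_straight(p,.05,R); s=env.state(); print(i,round(s["time"],1),s["width"],np.round(C.inv().apply(s["force"]),1))
for c in("side","top"):
    im=env.read_camera(c)["image"]; cv2.imwrite(f"pics/{c}2.png",im)
    for n in("handle","knee_grip"):
        print(c,n,[(np.round(inv(d["location"]),4).tolist(),round(d["p"],2)) for d in env.place_of(c,n)[:2]])
cv2.imwrite("pics/side2c.png",cv2.resize(cv2.imread("pics/side2.png")[130:330,210:450],None,fx=3,fy=3))
E
```

```text
0.8511714147810849 0.1183427226321923
at [0.37428109 0.03762381 0.80705702]
grip 0.013137350045636787 [-0.23941072 -2.56293927  1.87705736]
1 7.9 0.01328473861307448 [ 0.6 -2.5  0.4]
2 8.3 0.01294352325905925 [-0.7 -2.8  1.2]
3 8.8 0.01328836781560049 [-2.6 -2.5 -1.1]
4 9.2 0.013284567993791957 [-5.6 -1.2 -2. ]
5 9.7 0.013166415666159894 [-4.7  2.3 -7.1]
6 10.2 0.01327212528607959 [ -5.2   3.8 -11.2]
7 10.6 0.01306147426041798 [ -5.1   4.8 -14.2]
8 11.1 0.013351091004660308 [ -3.8   7.8 -16.4]
side handle []
side knee_grip []
top handle [([-0.0118, -0.0003, 0.3321], 0.91)]
top knee_grip [([-0.1354, -0.611, 0.0143], 0.15)]
```

View pics/side2c.png

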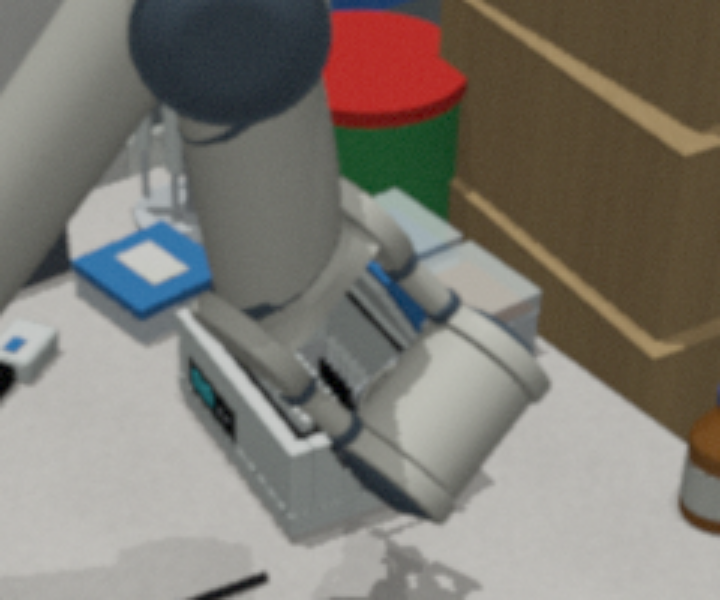

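The lid is at about 0.50 (handle at chest x -0.012, z 0.332). There is a small vertical preload, so I'll relax it, release and retreat.

```bash
python3 - <<'E'
from h import *
s=env.state(); p=np.array(s["ee_pos"]); env.move_straight(p-[0,0,.002],.05)
s=env.state(); print(np.round(C.inv().apply(s["force"]),1)); p=np.array(s["ee_pos"])
env.command_gripper(.055); print("open",np.round(C.inv().apply(env.state()["force"]),1))
z=Ro.from_rotvec(s["ee_rot"]).apply([0,0,1])
env.move_straight(p-.15*z,.15); s=env.state(); print(s["time"],np.round(s["force"],1))
# via clear of the lid, then before the handle
env.goto(W([-.22,-.20,.42]),hand(.5,.3)[1])
for c in("side","top"):
    im=env.read_camera(c)["image"]; cv2.imwrite(f"pics/{c}3.png",im)
    for n in("handle","knee_grip"):
        print(c,n,[(np.round(inv(d["location"]),4).tolist(),round(d["p"],2)) for d in env.place_of(c,n)[:2]])
cv2.imwrite("pics/side3c.png",cv2.resize(cv2.imread("pics/side3.png")[130:330,210:450],None,fx=3,fy=3))
s=env.state(); print(s["time"],s["joint_pos"])
E
```

```text
[-4.9 -0.4  7.7]
open [-0.3 -0.2 -0.1]
13.2417 [-0.  -0.2 -0. ]
side handle [([-0.0085, 0.0017, 0.3382], 0.84)]
side knee_grip [([-0.0287, -0.178, 0.1804], 0.76)]
top handle [([-0.0094, -0.0, 0.3347], 0.77), ([0.0002, -0.0003, 0.0016], 0.57)]
top knee_grip [([-0.03, -0.1832, 0.1796], 0.82)]
14.6667 [-0.14895369 -0.10901391  1.84436326  0.00372026  1.10764781 -0.01168004]
```

View pics/side3c.png

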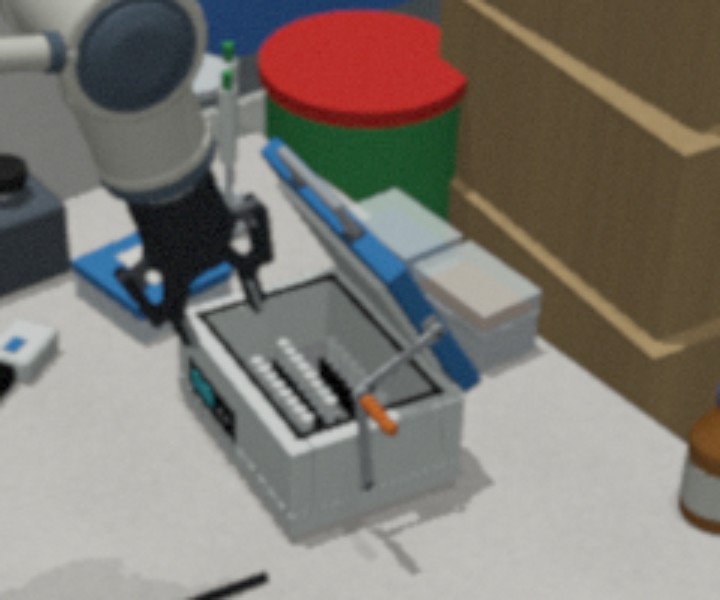

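The lid stands free at about 0.485 and the knee is folded. The crop shows the grip at (378,410), lid up, handle at its top edge around (345,215). Next I check the handle from near.

```bash
python3 - <<'E'
from h import *
p,R=hand(.485,.4,1,.054+.10)
env.goto(p,R); env.command_gripper(.05,40)
s=env.state(); r=env.read_camera("wrist"); cv2.imwrite("pics/w4.png",r["image"])
print("wrist",[(np.round(inv(d["location"]),4).tolist(),round(d["p"],2)) for d in env.place_of("wrist","handle")[:2]])
env.read_camera("side");print("side",[(np.round(inv(d["location"]),4).tolist(),round(d["p"],2)) for d in env.place_of("side","handle")[:2]])
T=r["tool_from_camera"]; Rt=Ro.from_rotvec(s["ee_rot"]); a=1.5855-.485
for y in(-.049,0,.049):
    t=Rt.inv().apply(W([.1-.242*np.cos(a),y,.12+.242*np.sin(a)])-s["ee_pos"]); c=np.linalg.inv(T)@np.r_[t,1]
    q=np.arctan2(np.hypot(*c[:2]),c[2]); u=c[:2]/np.hypot(*c[:2])*q
    print("px",r["cx"]+r["fx"]*u[0],r["cy"]+r["fy"]*u[1])
print(s["time"],s["force"])
E
```

```text
wrist [([-0.0079, 0.0015, 0.3345], 0.72)]
side [([-0.0096, 0.001, 0.3379], 0.69)]
px 320.78074627611255 309.7846913755006
px 320.7684580677599 243.29793364050695
px 320.75373254837405 167.12901104335458
15.9083 [-0.3762506  -0.01976783 -0.40251393]
```

View pics/w4.png

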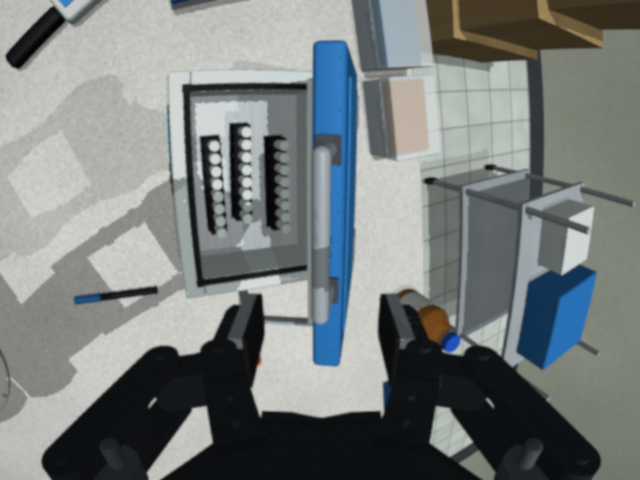

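The bar runs along column 321, rows 147–323, exactly where expected. I'll grip it and lower.

```bash
python3 - <<'E'
from h import *
p,R=hand(.485,.4); env.move_straight(p,.1,R)
env.command_gripper(0.0,40); s=env.state(); print("grip",s["width"],np.round(C.inv().apply(s["force"]),1))
n=11
for i in range(1,n):
    th=.485+(1.536-.485)*i/n; p,R=hand(th,.4-.2*i/n); env.move_straight(p,.06,R)
    s=env.state(); print(round(th,2),round(s["time"],1),round(s["width"],4),np.round(C.inv().apply(s["force"]),1))
for th in (1.47,1.5,1.52,1.53,1.536,1.541,1.546,1.551):
    p,R=hand(th,.2); env.move_straight(p,.03,R); s=env.state(); F=C.inv().apply(s["force"])
    print(th,round(s["time"],1),round(s["width"],4),np.round(F,1))
    if F[2]>15 : break
im=env.read_camera("side")["image"]; cv2.imwrite("pics/side5.png",im)
for n in("handle","knee_grip"): print(n,[(np.round(inv(d["location"]),4).tolist(),round(d["p"],2)) for d in env.place_of("side",n)[:2]])
cv2.imwrite("pics/side5c.png",cv2.resize(im[130:330,210:450],None,fx=3,fy=3))
E
```

```text
grip 0.0106504103809656 [-4.3 -0.2  6.5]
0.58 18.2 0.0106 [-3.1  2.8  1.4]
0.68 18.7 0.0105 [-4.4  6.6  1.4]
0.77 19.2 0.0104 [-0.9  8.  -4. ]
0.87 19.8 0.0106 [ 2.7  9.  -4.6]
0.96 20.3 0.0102 [ 3.3  8.3 -6.5]
1.06 20.8 0.0104 [ 3.8  9.1 -5.2]
1.15 21.3 0.0107 [ 5.1  8.7 -6. ]
1.25 21.9 0.0101 [ 5.2  8.7 -5.1]
1.34 22.4 0.0103 [ 7.2  7.4 -4.4]
1.44 22.9 0.011 [ 6.9  7.2 -4.8]
1.47 23.3 0.0105 [ 7.3  7.3 -5.6]
1.5 23.7 0.0101 [ 8.5  6.9 -3.6]
1.52 24.0 0.0104 [7.4 3.9 0.6]
1.53 24.2 0.0103 [-1.4 -0.3 30.8]
handle [([-0.1399, 0.0001, 0.1354], 0.59)]
knee_grip [([-0.1058, -0.1782, 0.1437], 0.53)]
```

View pics/side5c.png

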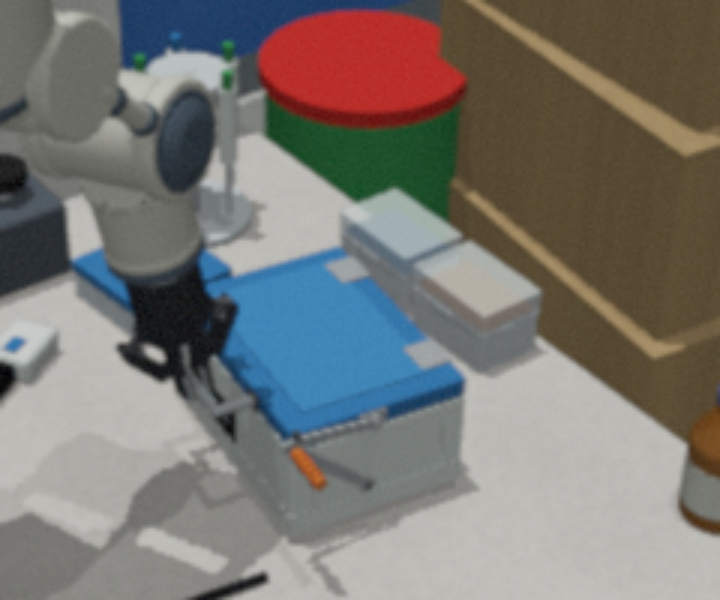

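The lid is shut: the picture shows it flush on the rim, and contact force rose at 1.53. I'll relax, release, retreat and check.

```bash
python3 - <<'E'
from h import *
s=env.state(); p=np.array(s["ee_pos"]); env.move_straight(p+[0,0,.001],.03)
print(np.round(C.inv().apply(env.state()["force"]),1))
env.command_gripper(.034); s=env.state(); print("open",s["width"],np.round(C.inv().apply(s["force"]),1))
z=Ro.from_rotvec(s["ee_rot"]).apply([0,0,1]); p=np.array(s["ee_pos"])
env.move_straight(p-.06*z,.06); print(np.round(C.inv().apply(env.state()["force"]),1)); env.move_straight(p-.2*z,.15)
env.goto([.35,.30,.42],s["ee_rot"])
for c in("side","top"):
    im=env.read_camera(c)["image"]; cv2.imwrite(f"pics/{c}6.png",im)
    for n in("handle","knee_grip","cryobox_mid","reagent_mid","bench_rack_mid","scanner_mid","timer_mid","marker_mid"):
        print(c,n,[(np.round(inv(d["location"]) if n[0] in"hk" else d["location"],4).tolist(),round(d["p"],2)) for d in env.place_of(c,n)[:1]])
im=cv2.imread("pics/side6.png");cv2.imwrite("pics/side6c.png",cv2.resize(im[130:330,210:450],None,fx=3,fy=3))
s=env.state(); print(s["time"],s["force"])
E
```

```text
[ 7.1  3.9 -0.1]
open 0.03422088726074365 [-0.1  0.3  0.2]
[ 0.2 -0.1  0.1]
side handle [([-0.1392, 0.0029, 0.1352], 0.92)]
side knee_grip [([-0.1048, -0.1782, 0.1433], 0.64)]
side cryobox_mid [([0.6252, 0.4981, 0.0266], 0.61)]
side reagent_mid [([0.6613, -0.431, 0.0541], 0.85)]
side bench_rack_mid [([0.4934, -0.4418, 0.0282], 0.83)]
side scanner_mid [([0.3903, 0.4503, 0.0129], 0.81)]
side timer_mid [([0.3885, 0.4494, 0.0143], 0.68)]
side marker_mid [([0.3933, 0.0346, 0.0051], 0.5)]
top handle [([-0.1383, 0.0022, 0.1311], 0.72)]
top knee_grip [([-0.1036, -0.184, 0.1454], 0.66)]
top cryobox_mid [([0.4868, 0.194, 0.1312], 0.73)]
top reagent_mid [([0.6589, -0.434, 0.0556], 0.92)]
top bench_rack_mid [([0.4881, -0.4352, 0.0299], 0.68)]
top scanner_mid [([0.3907, 0.4501, 0.0157], 0.75)]
top timer_mid [([0.4013, -0.4166, 0.0118], 0.78)]
top marker_mid [([0.3951, 0.036, 0.002], 0.48)]
28.7167 [ 0.80481055 -0.44128664 -0.04717043]
```

View pics/side6c.png

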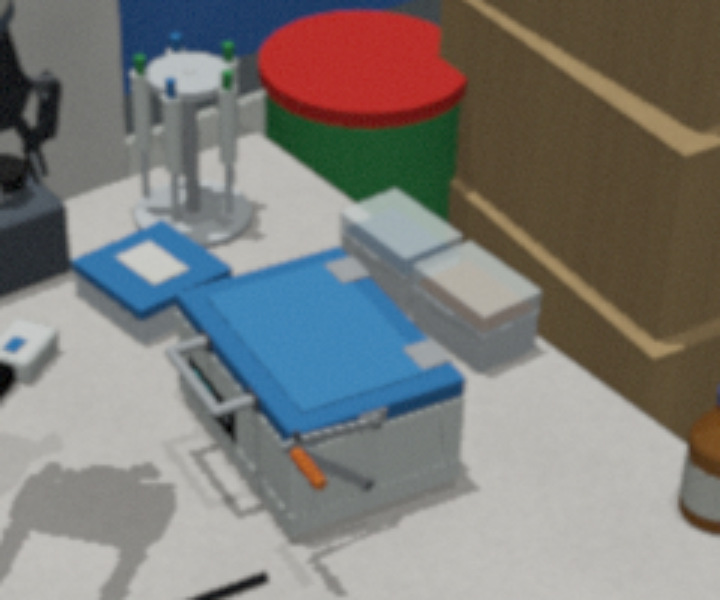

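```bash
python3 -c "
from plant import env
env.sign_off(); print(env.state()['time'])"
```

```text
the job is handed in; nothing more can be done
the job is handed in; nothing more can be done
```

The chest is shut, and I handed the job in at about 29 s on the robot's clock, within the 54 s limit.

1. **Stay:** I gripped the orange knee grip and swung it 0.8 rad about its pivot. I then let go and backed off, and the lid stood on its own at about 0.485.
2. **Lid:** I took the steel bow handle and lowered the lid in hand until it met the rim. Contact came at about 1.53, where the wrist read about 31 N. I eased off before releasing the handle.

**Last checks:**
- **Lid shut:** the final side picture shows the lid flush on the chest. The two cameras put the handle bar at 131 and 135 mm; fully shut is 132 mm.
- **Robot clear:** the wrist force was about zero after release, and the gripper was well away.
- **Bystanders:** all are within about 5 mm of where they started, which is within the networks' error.
- **Two detections disagreed:** the side camera's timer hit landed on the scanner, and the top camera's cryobox hit landed on the lid's front edge. The other camera had each in its old place.
- **Not checked:** I could not see the racks inside once the lid was shut. Nothing touched them while it was open.

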